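# Check a cold plate at its three test pads with a contact probe

## Task

Swing the hold-down bail of the cold plate up and right over until it comes to rest at its open stop. Then take the temperature probe from its stand and, holding it upright, gently touch its spring tip for about a second on the middle of each steel test pad in turn: first the round one, then the square one, then the oblong one. Finally hang the probe back where it was in the fork of its stand and let go, with the bail still open and the two small moulds on the plate and the specimen jar left where they were.

Things in the scene. Friction and masses are not known exactly. Their poses are not given: they have to be found in the camera images.
- cold_plate: Cream-coloured bench cold plate, fixed to the bench, case 300 (x) x 340 (y) x 60 mm with a white working surface 280 x 290 mm at 70 mm above the bench; a control console 90 mm wide (its centre 212 mm to -y, top at 95 mm) adjoins it. Origin on the bench under the middle of the working surface; z up; x points from the edge nearest the robot to the far edge.
- bail_bar (a point): Middle of the cross bar of the U-shaped bail: round steel bar, 12 mm thick, 290 mm long along the cold plate's y. It is joined at its ends by two 120 mm legs to hinges at the plate's sides. Closed, it lies across the plate with its axis 34 mm above the working surface (104 mm above the bench). Site moves with the bail.
- bail_hinge (a point): Midpoint of the bail's hinge axis (fixed): 30 mm to +x of the middle of the plate, 104 mm above the bench; the axis is the cold plate's y. The cross bar moves on a 120 mm arc about it. At the ends of the axis, 157 mm either side along y, steel hinge cheeks rise to 114 mm above the bench.
- bail (a joint): Bail angle in rad: 0 closed (bar on the robot's side of the hinge, lying level), 1.57 upright, 2.1 at its open stop, leaning away from the robot. The hinge is loose and the bail weighs 0.22 kg: short of upright it falls shut, past upright it falls to the open stop and stays there.
- pad_round: Round dark steel test pad, 24 mm diameter, stuck on the plate's working surface, top 3 mm above it (73 mm above the bench). Origin at the centre of its underside. The three pads change places from start to start.
- pad_square: Square dark steel test pad, 30 x 30 mm, 3 mm high, on the working surface. Origin at the centre of its underside.
- pad_oblong: Oblong dark steel test pad, 20 x 52 mm, 3 mm high, on the working surface. Origin at the centre of its underside.
- probe: Contact temperature probe, 150 mm long, 0.09 kg, hanging upright by its collar in the stand's fork; round about z, which points up the handle. Origin on the axis at the collar's underside. Above: grey collar 32 mm wide, 6 mm thick, then a grey handle 18 mm wide up to 70 mm. Below: steel barrel 12 mm wide, tapering to 8 mm at 62 mm down, then the spring tip, ending 80 mm down.
- probe_tip (a point): Lower end of the probe's spring tip, on its axis, 80 mm below the probe's origin when not pressed.
- plunger (a joint): How far the spring tip is pushed into the barrel (m): 0 free, 0.012 fully in. About 1 N starts it moving, 4 N pushes it fully in.
- stand: Probe stand, fixed to the bench: grey base 110 x 90 x 14 mm, a steel post 45 mm to +x, and a level aluminium fork whose top is 125 mm above the bench. Origin on the bench right under the seat. The fork's slot is 16 mm wide, runs along x, open towards -x: from 26 mm to -x of the seat to its closed end 8 mm to +x of it. Nothing stands higher than the fork.
- seat (a point): Seat for the probe's origin on the stand's fork: the top of the fork, mid-slot, 125 mm above the bench.
- mould_a: Small open steel mould, 38 x 30 x 12 mm, loose on the plate. Origin at the centre of its underside. Leave alone.
- mould_b: Small open steel mould, 38 x 26 x 12 mm, loose on the plate. Origin at the centre of its underside. Leave alone.
- jar: Small specimen jar with white label and cap, 60 mm diameter, 85 mm high, standing on the bench near the probe stand. Origin at the centre of its underside. Leave alone.
Things that resemble listed ones, but are neither listed nor needed, are in the scene too. Of the things shaped like the probe, the grey one is meant.

How it is judged:
By the outcome, as a careful person would: the job done as asked, in the order asked, and still so for the second after the job is handed in, with the robot touching nothing.
It also fails if it takes over 72 s, if anything falls off the work surface, if the arm or the gripper's body presses on something with over 40 N, if the wrist force passes 120 N, or if a joint passes its speed limit or range.

## Robot

A 6-joint arm with a two-finger parallel gripper is mounted at the origin on the work surface. World frame = base frame: x ahead of the robot, y to its left, z up, the work surface at z = 0. Lengths are in m, angles in degrees, forces in N, time in s.
With the tool pointing down it reaches from about 0.4 to 0.825 m from the base axis. Payload 7 kg.
Tool frame: the origin (TCP) lies midway between the tips of the shut fingers; the grasp point (between the pads) lies 19 mm behind it (r.grip_depth is the distance from the TCP to the grasp point, in m); z points along the fingers, y is the line along which they close (so a half turn about z gives the same grasp; the last joint's range is limited). The gripper opens to 88 mm and grips with 3 to 60 N. Pads are 19 mm wide; open, the fingers measure 130 mm over their backs; the gripper's body (78 mm by 193 mm) begins 47 mm behind the grasp point.
Start: joints at [82.626, 20.546, 0.682, 0, -70.136, -16.507], TCP at [0.273, 0.617, 0.227] pointing down, gripper open.
Joint ranges: [-176.03, 176.03], [-82.01, 121.73], [-58.28, 71.71], [-173.87, 95.51], [-174.79, -0.11], [-173.66, 173.66]. Speed limits (degrees/s): [136.94, 136.94, 172.46, 180, 180, 180].

## Interface

Orientations are given as [roll, pitch, yaw] about the fixed x, y, z axes, in that order (R = Rz(yaw) Ry(pitch) Rx(roll)).
In Python, from plant import r, capture, close_job, search_frame, outline_of gives the robot as it stands.
- The arm moves only by the shell command python3 -m creep 'ROWS' [FORCE]. ROWS is JSON, a list of rows, each a list of 7 numbers: the finger opening in mm, from 0 to 87.6, then the shift along the world's x, y, z in units of 25 mm (1.0 is 25 mm), then the turn, a rotation vector about the world's x, y, z in degrees. In form: [[hand, x, y, z, ax, ay, az], ...]. A call has 1 to 8 rows; each row shifts and turns the commanded pose from where the row before left it; what a row does not reach is not made up. A row lasts 1/12 s, in which the tool goes at most 41.7 mm and 7.16 degrees, less where a joint would pass 70% of its speed; a pose out of reach is approached as far as the arm can. A call is refused whole if a number of a shift passes 1 or a number of a turn 7.16, either way. A call with a gripper value outside its range is refused whole. The fingers move at their own pace and stop on an object; FORCE is the grip in N (left out, the last holds). Time passes only in rows, so rows that do not move let the fingers close. It gives the time, the measured TCP pose, the force, the opening and the grip force at its end, in the units of the state.
- r.get_state(): the state, without advancing time (a new reading comes with each control period).
- capture(name): name is "scene" or "top" or "wrist"; returns a dict with "frame" (420x560x3 uint8, red, green, blue), "K" (3x3 intrinsics, pixels), "origin" and "rotation" of the camera in the world. Camera axes: x right, y down, z forward; pixel columns grow to the right and rows downward; lengths in m; the calibration is good to about 2 mm. A picture is of the moment at which its call begins. There is no depth.
- close_job(): hands the job in; it is judged then, once.
Trained networks look in a picture, given as the dict that the camera call returned (one of the last four; its "shot" number tells which), for a name from the list of things; names that differ only in an ending like _2 or _b are one class to them, and where a whole thing is asked for, a point or a joint stands for the part that bears it (a point fixed in the world has none). Each returns a list of dicts, best first, with "conf" (0 to 1); they miss things now and then, are a little off and sometimes report something else, mostly with a low value. They report only what shows in the picture. A call takes as long as a camera call. They do not tell look-alikes from the thing itself.
- search_frame(picture, target): "bbox" ([left, top, right, bottom] in pixels, round what is visible of it).
- outline_of(picture, target): "region" (420x560 bool, what is visible of it) and "bbox" ([left, top, right, bottom] in pixels, round what is visible of it).
The state is a dict: "time_s": time; "joints": joint angles; "qd": joint speeds; "joint_torque": joint torques, N m; "tcp_pos": TCP position; "eef_rot": TCP orientation; "contact_force": force on the tool from outside, world axes, zero at the start; "moment": the same for the moment, N m; "gripper_width": finger opening in m; "gripper_force": force on a finger pad.
Only numpy, scipy, OpenCV 4.12 (cv2) and the standard library are available. Lean on these libraries where they do the work, as an engineer would, in place of code of your own. Each camera call takes 0.05 s, during which the arm holds its last target. There are 200 camera calls.

## Working session

There is one attempt and no reset: what is moved stays moved. The work goes in short steps, Python scripts to look and compute and a shell command to move; the robot and the scene stay as the last step left them, time stands still between calls to the robot, and variables do not carry over. Pictures are saved under pics/ and viewed, at most 10 in all, crops included, and the job is handed in when it is done.

```bash
ls; mkdir -p pics; cat > h.py <<'E'
import numpy as np,cv2
from plant import r,capture,search_frame,outline_of
def ray(c,u,v):
    K=np.array(c["K"]);R=np.array(c["rotation"]);d=R@np.linalg.inv(K)@[u,v,1]
    return np.array(c["origin"]),d
def at_z(c,u,v,z):
    o,d=ray(c,u,v);return o+d*(z-o[2])/d[2]
def proj(c,p):
    q=np.array(c["K"])@(np.array(c["rotation"]).T@(np.array(p)-np.array(c["origin"])));return q[:2]/q[2]
def save(c,n,box=None,s=1):
    f=c["frame"][:,:,::-1]
    if box: f=f[box[1]:box[3],box[0]:box[2]]
    cv2.imwrite("pics/"+n,cv2.resize(f,None,fx=s,fy=s,interpolation=cv2.INTER_CUBIC))
def cen(c,t,z):
    for o in outline_of(c,t)[:4]:
        m=o["region"].astype(np.uint8);v,u=np.nonzero(m)
        print(t,round(o["conf"],2),[round(float(x)) for x in o["bbox"]],len(u),at_z(c,u.mean(),v.mean(),z).round(4))
E
python3 - <<'E'
from h import *
s=r.get_state();print(s["time_s"],s["tcp_pos"],s["eef_rot"],r.grip_depth)
t=capture("top");w=capture("scene");save(t,"top.png");save(w,"scene.png")
print(t["origin"],w["origin"])
for n,z in [("pad_round",.073),("pad_square",.073),("pad_oblong",.073),("probe",.195),("jar",.085),("mould_a",.08),("stand",.125),("bail_bar",.104),("cold_plate",.07)]: cen(t,n,z)
E
```

```text
pics
0.0 [0.27308502 0.61675684 0.22560381] [ 1.79905504e+02 -7.06683206e-03 -2.38899632e+01] 0.0188
[0.42726542 0.14794667 0.90295258] [ 1.07951071 -0.07651591  0.74028865]Traceback (most recent call last):
  File "<stdin>", line 5, in <module>
  File "h.py", line 17, in cen
    print(t,round(o["conf"],2),[round(float(x)) for x in o["bbox"]],len(u),at_z(c,u.mean(),v.mean(),z).round(4))
                                                                           ~~~~^^^^^^^^^^^^^^^^^^^^^^^
  File "h.py", line 7, in at_z
    o,d=ray(c,u,v);return o+d*(z-o[2])/d[2]
                                       ~^^^
IndexError: invalid index to scalar variable.
```

View pics/top.png

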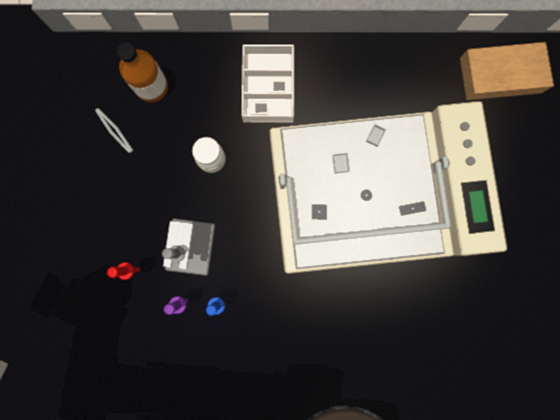

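View pics/scene.png

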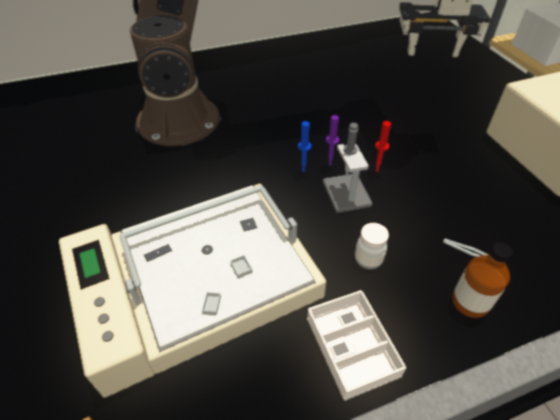

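The images show the bail closed (bar from (295,240) to (447,227) in top), the grey probe at (172,254) in the stand at (190,247), and red, purple and blue decoys. In the plate area are the pads: round (366,195), square (319,211) and oblong (412,209). The error suggests the rotation is given as rpy, so I'll handle that.

```bash
python3 - <<'E'
s=open('h.py').read()
s=s.replace('R=np.array(c["rotation"]);','R=rot(c);').replace('np.array(c["rotation"]).T','rot(c).T')
s+='''
from scipy.spatial.transform import Rotation as Ro
def rot(c):
    a=np.array(c["rotation"],float)
    return a if a.shape==(3,3) else (Ro.from_euler("xyz",a,degrees=True).as_matrix() if a.size==3 else Ro.from_quat(a).as_matrix())
def tri(obs):
    A=0;b=0
    for c,u,v in obs:
        o,d=ray(c,u,v);d=d/np.linalg.norm(d);P=np.eye(3)-np.outer(d,d);A=A+P;b=b+P@o
    return np.linalg.solve(A,b)
'''
open('h.py','w').write(s)
E
python3 - <<'E'
from h import *
t=capture("top");print(t["rotation"])
for n,z in [("pad_round",.073),("pad_square",.073),("pad_oblong",.073),("probe",.195),("jar",.085),("mould_a",.08),("stand",.125),("bail_bar",.104),("cold_plate",.07)]: cen(t,n,z)
w=capture("scene");print(w["rotation"])
for n,z in [("pad_round",.073),("pad_square",.073),("pad_oblong",.073),("probe",.195),("stand",.125),("bail_bar",.104)]: cen(w,n,z)
save(t,"tc.png",(90,190,250,330),5)
E
```

```text
[-173.27431879    0.18324394  -89.82163239]
pad_round 0.66 [357, 192, 374, 199] 104 [ 0.5479 -0.0384  0.073 ]
pad_round 0.29 [332, 149, 348, 174] 319 [0.6131 0.0112 0.073 ]
pad_square 0.61 [312, 204, 329, 218] 215 [0.5142 0.0573 0.073 ]
pad_oblong 0.83 [401, 202, 426, 215] 247 [ 0.521 -0.128  0.073]
probe 0.63 [204, 298, 224, 316] 205 [0.3439 0.2424 0.195 ]
probe 0.61 [106, 265, 137, 277] 350 [0.4007 0.3991 0.195 ]
probe 0.51 [161, 247, 185, 263] 273 [0.4298 0.3137 0.195 ]
probe 0.5 [163, 294, 188, 314] 276 [0.3448 0.3085 0.195 ]
jar 0.64 [190, 137, 224, 170] 866 [0.625  0.2758 0.085 ]
mould_a 0.64 [332, 151, 350, 172] 300 [0.6127 0.0126 0.08  ]
mould_a 0.52 [365, 124, 386, 146] 271 [ 0.6677 -0.0583  0.08  ]
stand 0.88 [164, 217, 213, 272] 2046 [0.4446 0.2986 0.125 ]
bail_bar 0.93 [287, 162, 455, 243] 1762 [ 0.4997 -0.041   0.104 ]
cold_plate 0.6 [268, 99, 502, 274] 30797 [ 0.5583 -0.0807  0.07  ]
[-137.10052495   -0.519632     68.88609578]
pad_round 0.61 [198, 247, 212, 254] 83 [ 0.5488 -0.0397  0.073 ]
pad_round 0.35 [119, 186, 292, 288] 1452 [ 0.4698 -0.0528  0.073 ]
pad_square 0.69 [241, 217, 257, 232] 180 [0.5153 0.054  0.073 ]
pad_oblong 0.54 [146, 241, 173, 261] 239 [ 0.5218 -0.1284  0.073 ]
pad_oblong 0.47 [231, 258, 252, 275] 288 [0.6092 0.011  0.073 ]
probe 0.76 [325, 117, 338, 167] 348 [0.4528 0.2633 0.195 ]
probe 0.74 [374, 116, 391, 167] 272 [0.5038 0.3511 0.195 ]
probe 0.7 [302, 122, 312, 162] 245 [0.4467 0.2038 0.195 ]
probe 0.54 [342, 119, 354, 177] 349 [0.4815 0.2915 0.195 ]
stand 0.85 [325, 145, 370, 213] 1744 [0.5287 0.2699 0.125 ]
bail_bar 0.82 [119, 184, 290, 287] 1427 [ 0.4989 -0.0528  0.104 ]
bail_bar 0.61 [56, 183, 325, 397] 33362 [ 0.6337 -0.1     0.104 ]
```

View pics/tc.png

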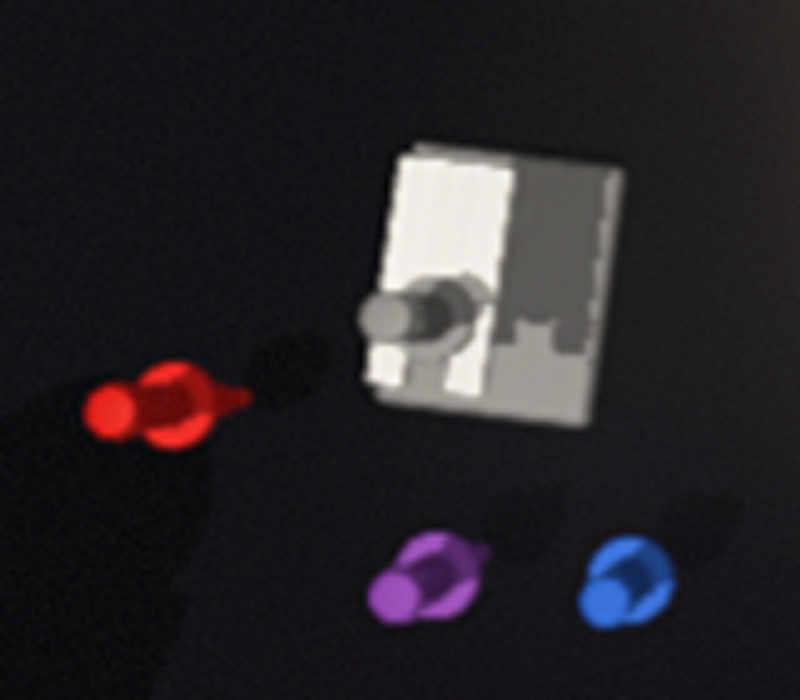

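In the crop, the probe collar is at about (178,253) and the handle top at (167,253) in top pixels. The fork slot opens downwards (-x), with the stand yawed about -8°. Next I'll move over the bail bar and look with the wrist camera.

```bash

python3 -m creep '[[60,0.27,-0.95,1,0,0,-2.2],[60,0.27,-0.95,1,0,0,-2.2],[60,0.27,-0.95,1,0,0,-2.2],[60,0.27,-0.95,0,0,0,-2.2],[60,0.27,-0.95,0,0,0,-2.2],[60,0.27,-0.95,0,0,0,-2.2],[60,0.27,-0.95,0,0,0,-2.2],[60,0.27,-0.95,0,0,0,-2.2]]' 20
python3 -m creep '[[60,0.27,-0.95,0,0,0,-2.2],[60,0.27,-0.95,0,0,0,-2.2],[60,0.27,-0.95,0,0,0,-2.2],[60,0.27,-0.95,0,0,0,-2.2],[60,0.27,-0.95,0,0,0,-2.2],[60,0.27,-0.95,0,0,0,-2.2],[60,0.27,-0.95,0,0,0,-2.2],[60,0.27,-0.95,0,0,0,-2.2]]'
python3 -m creep '[[60,0.27,-0.95,0,0,0,-2.2],[60,0.27,-0.95,0,0,0,-2.2],[60,0.27,-0.95,0,0,0,-2.2],[60,0.27,-0.95,0,0,0,-2.2],[60,0.27,-0.95,0,0,0,-2.2],[60,0.27,-0.95,0,0,0,-2.2],[60,0.27,-0.95,0,0,0,-2.2],[60,0.27,-0.95,0,0,0,-2.2]]'
python3 -m creep '[[60,0.27,-0.95,0,0,0,-2.2],[60,0.27,-0.95,0,0,0,-2.2],[60,0.27,-0.95,0,0,0,-2.2],[60,0.27,-0.95,0,0,0,-2.2],[60,0,0,0,0,0,0],[60,0,0,0,0,0,0]]'
python3 - <<'E'
from h import *
w=capture("wrist");save(w,"w1.png");print(w["origin"],w["rotation"])
s=r.get_state();print(s["tcp_pos"],s["eef_rot"])
t=capture("top")
for c in (w,t):
  for n,z in [("pad_round",.073),("pad_square",.073),("pad_oblong",.073)]: cen(c,n,z)
  o=outline_of(c,"bail_bar")
  for b in o[:2]:
    m=b["region"];v,u=np.nonzero(m);print("bail",b["conf"],b["bbox"],at_z(c,u.mean(),v.mean(),.104))
    # bar: pts backprojected at z=.104; fit line to the near-robot cluster
    P=np.array([at_z(c,a,d,.104)[:2] for a,d in zip(u,v)])
    k=np.abs(P[:,1]+.05)<.1
    Q=P[k];Q=Q[Q[:,0]<np.percentile(Q[:,0],95)]
    f=np.polyfit(Q[:,1],Q[:,0],1);print(f,np.polyval(f,-.05),np.std(Q[:,0]-np.polyval(f,Q[:,1])),P.min(0),P.max(0))
E
```

```text
time_s: 1.67
tcp_pos: [0.3274, 0.426, 0.3018]
eef_rot: [-180.0, 0.0, -41.6]
contact_force: [0.3, 0.1, -0.7]
gripper_width: 0.0601
gripper_force: 0.0
time_s: 2.33
tcp_pos: [0.3814, 0.236, 0.3019]
eef_rot: [-180.0, 0.0, -59.2]
contact_force: [1.0, 0.1, 0.0]
gripper_width: 0.0602
gripper_force: 0.0
time_s: 3.0
tcp_pos: [0.4354, 0.046, 0.3019]
eef_rot: [-180.0, 0.0, -76.8]
contact_force: [0.5, 0.0, 0.3]
gripper_width: 0.0599
gripper_force: 0.0
time_s: 3.5
tcp_pos: [0.4623, -0.0489, 0.3015]
eef_rot: [180.0, -0.0, -85.6]
contact_force: [-0.4, 0.2, 0.4]
gripper_width: 0.0601
gripper_force: 0.0
[ 0.46749582 -0.12012208  0.46080767] [ 1.64309218e+02  5.57849012e-02 -1.75554763e+02]
[ 0.46214946 -0.04819339  0.30150889] [ 1.79992798e+02  5.98287494e-03 -8.55480015e+01]
pad_round 0.7 [218, 74, 244, 126] 922 [ 0.5216 -0.1275  0.073 ]
pad_round 0.61 [194, 173, 217, 193] 313 [ 0.5474 -0.0359  0.073 ]
pad_square 0.89 [222, 251, 246, 273] 547 [0.5135 0.0587 0.073 ]
pad_oblong 0.89 [218, 74, 245, 129] 892 [ 0.5214 -0.1274  0.073 ]
bail 0.9 [136.7, 37.1, 282.0, 319.8] [ 0.50372399 -0.09131644  0.104  
[... 248 characters left out ...]
 0.104     ]Traceback (most recent call last):
  File "<stdin>", line 13, in <module>
    return _quantile_unchecked(
        a, q, axis, out, overwrite_input, method, keepdims, weights)
    return _ureduce(a,
                    func=_quantile_ureduce_func,
    ...<5 lines>...
                    overwrite_input=overwrite_input,
                    method=method)
    r = func(a, **kwargs)
    result = _quantile(arr,
                       quantiles=q,
    ...<2 lines>...
                       out=out,
                       weights=wgt)
    slices_having_nans = np.isnan(arr[-1, ...])
                                  ~~~^^^^^^^^^
IndexError: index -1 is out of bounds for axis 0 with size 0
```

View pics/w1.png

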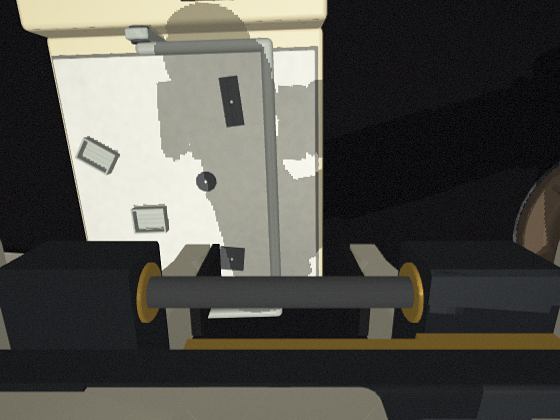

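The wrist image shows the bar running from (265,60) to (277,280), along with the oblong pad at (231,101), round at (206,181) and square at (233,260). I'll measure the bar from its mask rows.

```bash
python3 - <<'E'
from h import *
w=capture("wrist")
m=outline_of(w,"bail_bar")[0]["region"]
P=[]
for v in range(85,245,8):
    u=np.nonzero(m[v])[0]
    P.append(at_z(w,(u.min()+u.max())/2,v,.104)[:2]); 
P=np.array(P);f=np.polyfit(P[:,1],P[:,0],1)
print(f,np.std(P[:,0]-np.polyval(f,P[:,1])),np.degrees(np.arctan(-f[0])),[ (y,np.polyval(f,y)) for y in (-.05,-.1)])
# hinge ends via leg tips
for uv in ((130,38),(148,46),(272,44),(278,316)): print(uv,at_z(w,*uv,.104))
g=cv2.cvtColor(w["frame"],cv2.COLOR_RGB2GRAY)
for n in ("pad_round","pad_square","pad_oblong"):
    for o in search_frame(w,n)[:2]: print(n,o["conf"],np.round(o["bbox"],1))
E
```

```text
[-0.10952214  0.46564722] 0.0002567452218619998 6.250244965303637 [(-0.05, np.float64(0.4711233277533255)), (-0.1, np.float64(0.47659943467416427))]
(130, 38) [ 0.616705   -0.17495941  0.104     ]
(148, 46) [ 0.59965511 -0.16928361  0.104     ]
(272, 44) [ 0.48055279 -0.18068671  0.104     ]
(278, 316) [0.45100381 0.11686566 0.104     ]
pad_round 0.71 [190.9 169.8 216.8 190.7]
pad_square 0.88 [222.8 250.3 247.4 273.6]
pad_oblong 0.78 [218.2  73.  243.7 129.5]
pad_oblong 0.24 [ 17.6   1.7 327.7 319.8]
```

```bash

python3 -m creep '[[60,0.28,0.65,0,0,0,1.7],[60,0,0,-1,0,0,0],[60,0,0,-1,0,0,0],[60,0,0,-1,0,0,0],[60,0,0,-1,0,0,0],[60,0,0,-1,0,0,0],[60,0,0,-1,0,0,0],[60,0,0,-1,0,0,0]]'
python3 -m creep '[[60,0,0,-1,0,0,0],[60,0,0,-0.54,0,0,0],[60,0,0,0,0,0,0],[8,0,0,0,0,0,0],[8,0,0,0,0,0,0],[8,0,0,0,0,0,0],[8,0,0,0,0,0,0],[8,0,0,0,0,0,0]]' 8
python3 -m creep '[[8,0,0,0,0,0,0],[8,0,0,0,0,0,0],[8,0,0,0,0,0,0],[8,0,0,0,0,0,0]]' 8
```

```text
time_s: 4.92
tcp_pos: [0.4693, -0.0316, 0.1256]
eef_rot: [-180.0, 0.0, -83.8]
contact_force: [0.5, 1.0, -0.0]
gripper_width: 0.0599
gripper_force: 0.0
time_s: 5.58
tcp_pos: [0.4698, -0.0314, 0.089]
eef_rot: [-179.9, 0.0, -83.8]
contact_force: [0.4, 0.5, -0.2]
gripper_width: 0.0321
gripper_force: 0.0
time_s: 5.92
tcp_pos: [0.4689, -0.0316, 0.0882]
eef_rot: [180.0, -0.0, -83.8]
contact_force: [-1.9, 1.4, 3.6]
gripper_width: 0.0116
gripper_force: 8.0
```

```bash

python3 -m creep '[[8,0.07,0.01,0.83,0,0,0],[8,0.21,0.02,0.81,0,0,0],[8,0.35,0.04,0.76,0,0,0],[8,0.48,0.05,0.68,0,0,0]]'
python3 -m creep '[[8,0.59,0.06,0.59,0,0,0],[8,0.68,0.07,0.48,0,0,0],[8,0.75,0.08,0.35,0,0,0],[8,0.8,0.09,0.22,0,0,0]]'
python3 -m creep '[[8,0.83,0.09,0.07,0,0,0],[8,0.83,0.09,-0.07,0,0,0],[8,0.8,0.09,-0.22,0,0,0],[8,0,0,0,0,0,0],[8,0,0,0,0,0,0]]'
python3 - <<'E'
from h import *
save(capture("scene"),"s2.png")
E
```

```text
time_s: 6.25
tcp_pos: [0.4947, -0.0289, 0.1655]
eef_rot: [179.8, 0.0, -83.8]
contact_force: [-4.2, 2.4, -1.4]
gripper_width: 0.0115
gripper_force: 8.0
time_s: 6.58
tcp_pos: [0.5679, -0.0213, 0.2078]
eef_rot: [-180.0, -0.0, -83.8]
contact_force: [-2.1, -1.4, 1.0]
gripper_width: 0.0113
gripper_force: 8.0
time_s: 7.0
tcp_pos: [0.6312, -0.0143, 0.2006]
eef_rot: [-179.9, -0.0, -83.8]
contact_force: [2.4, -0.1, 3.2]
gripper_width: 0.0117
gripper_force: 8.0
```

View pics/s2.png

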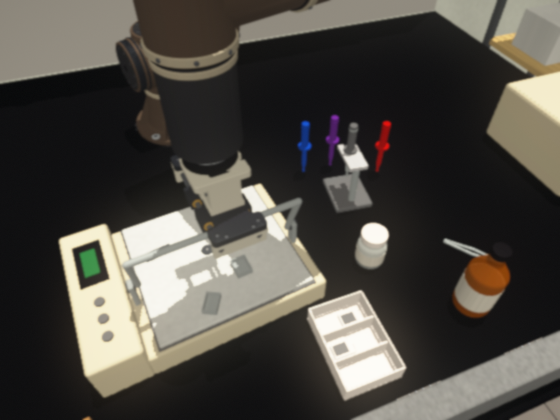

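The bail is past upright at about 110°, and the moulds are untouched. I'll take it to about 116°, release, lift, and go over the probe.

```bash

python3 -m creep '[[8,0.46,0.05,-0.2,0,0,0],[8,0,0,0,0,0,0],[50,0,0,0,0,0,0],[50,0,0,0,0,0,0],[50,0,0,0,0,0,0],[50,0,0,0,0,0,0],[50,0,0,1,0,0,0],[50,0,0,1,0,0,0]]'
python3 -m creep '[[50,0,0,1,0,0,0],[50,0,0,1,0,0,0],[50,0,0,1,0,0,0],[50,-0.6,0.9,0,0,0,0],[50,-0.6,0.9,0,0,0,0],[50,-0.6,0.9,0,0,0,0],[50,-0.6,0.9,0,0,0,0],[50,-0.6,0.9,0,0,0,0]]'
python3 -m creep '[[50,-0.6,0.9,0,0,0,0],[50,-0.6,0.9,0,0,0,0],[50,-0.6,0.9,0,0,0,0],[50,-0.6,0.9,0,0,0,0],[50,-0.6,0.9,0,0,0,0],[50,-0.6,0.9,0,0,0,0],[50,-0.6,0.9,0,0,0,0],[50,0,0,0,0,0,0]]'
python3 - <<'E'
from h import *
w=capture("wrist");save(w,"w2.png")
s=r.get_state();print(s["tcp_pos"],s["eef_rot"])
for n,z in [("probe",.165),("bail_bar",.2)]: cen(w,n,z)
t=capture("top")
for n,z in [("pad_round",.073),("pad_square",.073),("pad_oblong",.073),("bail_bar",.2)]: cen(t,n,z)
print("old top: top disc",at_z(t,167.4,253,.195),"collar",at_z(t,178,253,.131))
sc=capture("scene");
for n in ("pad_round","pad_square","pad_oblong"): cen(sc,n,.073)
save(sc,"s3.png")
E
```

```text
time_s: 7.72
tcp_pos: [0.639, -0.0132, 0.2443]
eef_rot: [179.7, -0.0, -83.8]
contact_force: [0.7, 0.3, 0.5]
gripper_width: 0.0461
gripper_force: 0.0
time_s: 8.38
tcp_pos: [0.5642, 0.1002, 0.3205]
eef_rot: [180.0, 0.0, -83.8]
contact_force: [0.3, 1.1, 0.3]
gripper_width: 0.0499
gripper_force: 0.0
time_s: 9.05
tcp_pos: [0.4583, 0.2595, 0.3206]
eef_rot: [180.0, 0.1, -83.6]
contact_force: [0.3, -0.7, 0.6]
gripper_width: 0.05
gripper_force: 0.0
[0.45906066 0.25830731 0.3205802 ] [ 1.79977957e+02  1.57784193e-02 -8.36027465e+01]
probe 0.91 [359, 223, 385, 262] 573 [0.3611 0.301  0.165 ]
probe 0.61 [298, 305, 325, 338] 518 [0.4071 0.3982 0.165 ]
probe 0.6 [282, 220, 315, 276] 1027 [0.4314 0.3203 0.165 ]
bail_bar 0.94 [49, 0, 186, 35] 1708 [0.5882 0.1323 0.2   ]
pad_square 0.49 [310, 206, 327, 223] 219 [0.5145 0.0573 0.073 ]
pad_oblong 0.79 [399, 204, 426, 217] 260 [ 0.5209 -0.1285  0.073 ]
bail_bar 0.82 [282, 112, 461, 182] 1936 [ 0.6374 -0.0256  0.2   ]
old top: top disc [0.43027937 0.32354117 0.195     ] collar [0.43061187 0.32003229 0.131     ]
pad_square 0.53 [240, 217, 257, 229] 115 [0.5113 0.0546 0.073 ]
pad_oblong 0.55 [142, 245, 172, 260] 233 [ 0.5228 -0.1317  0.073 ]
```

View pics/w2.png

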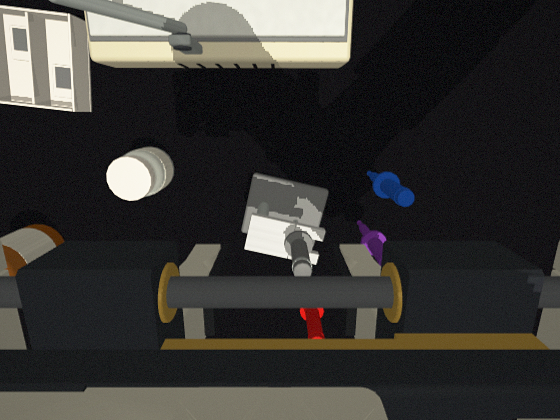

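View pics/s3.png

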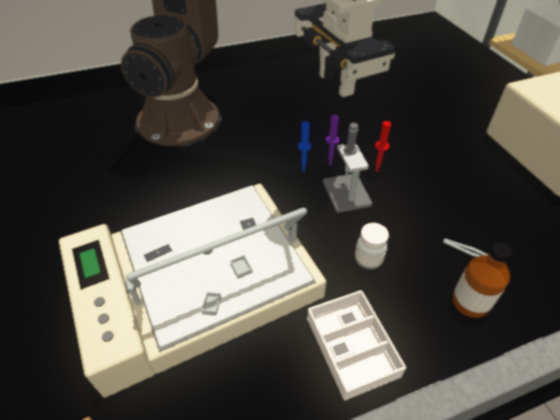

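The bail rests open. The wrist view shows the probe's handle top at about (302,269) and its collar at about (299,240). Next I'll refine the probe's axis.

```bash
python3 - <<'E'
from h import *
w=capture("wrist")
print(at_z(w,302,269,.195),at_z(w,299,240,.131))
t=capture("top")
print(tri([(w,302,269),(t,167.4,253)]),tri([(w,299,240),(t,178,253)]))
for z in (.195,.131,.137): print(z,proj(w,(.431,.321,z)),proj(t,(.431,.321,z)))
E
```

```text
[0.43296808 0.3215118  0.195     ] [0.43273336 0.31785059 0.131     ]
[0.43091506 0.32685348 0.1830436 ] [0.4308977  0.3237441  0.11504138]
0.195 [304.19594739 268.70816469] [168.92863117 252.57202827]
0.131 [300.20809337 242.82592973] [177.47697823 252.78459199]
0.137 [300.52516053 244.88378005] [176.73617178 252.76617106]
```

```bash

python3 -m creep '[[50,-0.37,0.83,0,0,0,0],[50,-0.37,0.83,0,0,0,0],[50,-0.36,0.83,0,0,0,0],[50,0,0,-0.8,0,0,0],[50,0,0,-0.8,0,0,0],[50,0,0,-0.8,0,0,0],[50,0,0,-0.8,0,0,0],[50,0,0,0,0,0,0]]'
python3 - <<'E'
from h import *
w=capture("wrist");save(w,"w3.png",(140,150,480,420),2)
s=r.get_state();print(s["tcp_pos"],s["eef_rot"]); print(proj(w,(.4315,.3205,.195)))
E
```

```text
time_s: 10.42
tcp_pos: [0.4314, 0.3177, 0.2366]
eef_rot: [179.7, -0.2, -83.8]
contact_force: [-0.9, -1.1, -0.5]
gripper_width: 0.0499
gripper_force: 0.0
[0.43229515 0.31830977 0.23897905] [ 1.79844656e+02 -1.65930285e-01 -8.37847099e+01]
[278.48509088 234.49628436]
```

View pics/w3.png

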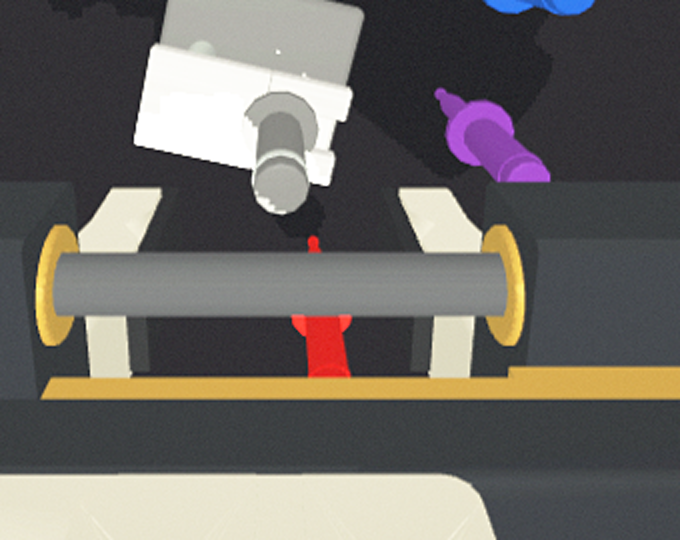

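```bash
python3 - <<'E'
from h import *
w=capture("wrist");t=capture("top")
print(at_z(w,280.5,243,.195),at_z(w,280.5,208,.131)); print(r.get_state()["tcp_pos"])
print(tri([(w,280.5,243),(t,167.4,253)]))
for m in search_frame(w,"probe")[:3]: print(m)
E
```

```text
[0.43052617 0.32757275 0.195     ] [0.4308674  0.32221133 0.131     ]
[0.4335553  0.31947005 0.24163641]
[0.43092167 0.31788176 0.21896209]
{'bbox': [359.9, 193.2, 415.9, 242.0], 'conf': 0.92}
{'bbox': [263.1, 194.1, 301.3, 256.0], 'conf': 0.91}
{'bbox': [286.8, 267.8, 317.1, 342.9], 'conf': 0.7}
```

```bash

python3 -m creep '[[50,-0.05,0.14,0,0,0,0],[50,0,0,-0.8,0,0,0],[50,0,0,-0.8,0,0,0],[50,0,0,-0.8,0,0,0],[50,0,0,-0.9,0,0,0],[50,0,0,0,0,0,0],[30,0,0,0,0,0,0],[30,0,0,0,0,0,0]]'
python3 -m creep '[[12,0,0,0,0,0,0],[12,0,0,0,0,0,0],[12,0,0,0,0,0,0],[12,0,0,0,0,0,0],[12,0,0,0,0,0,0],[12,0,0,0,0,0,0]]' 6
python3 -c "
from plant import r
s=r.get_state();print(s['tcp_pos'],s['eef_rot'],s['contact_force'])"
```

```text
time_s: 11.28
tcp_pos: [0.4325, 0.3236, 0.1598]
eef_rot: [-179.9, 0.1, -83.8]
contact_force: [0.2, -0.1, 0.2]
gripper_width: 0.0418
gripper_force: 0.0
time_s: 11.78
tcp_pos: [0.4321, 0.323, 0.1588]
eef_rot: [-179.9, 0.0, -83.8]
contact_force: [-0.9, 0.8, 5.2]
gripper_width: 0.0175
gripper_force: 6.0
[0.43211831 0.32303099 0.15881462] [-1.79942261e+02  4.22236032e-02 -8.37675325e+01] [-0.85623391  0.82858065  5.17603   ]
```

```bash

python3 -m creep '[[12,0,0,0,0,0,0],[12,0,0,0,0,0,0],[12,0,0,0.5,0,0,0],[12,0,0,0.7,0,0,0],[12,0,0,0.7,0,0,0],[12,0,0,0.7,0,0,0],[12,0,0,0.7,0,0,0],[12,0,0,0.7,0,0,0]]' 25
python3 -m creep '[[12,0.29,-0.9,0,0,0,0],[12,0.29,-0.9,0,0,0,0],[12,0.29,-0.9,0,0,0,0],[12,0.29,-0.9,0,0,0,0],[12,0.29,-0.9,0,0,0,0],[12,0.29,-0.9,0,0,0,0],[12,0.29,-0.9,0,0,0,0],[12,0.29,-0.9,0,0,0,0]]'
python3 -m creep '[[12,0.29,-0.9,0,0,0,0],[12,0.29,-0.9,0,0,0,0],[12,0.29,-0.9,0,0,0,0],[12,0.29,-0.9,0,0,0,0],[12,0.29,-0.9,0,0,0,0],[12,0.29,-0.9,0,0,0,0],[12,0.29,-0.9,0,0,0,0],[12,0.29,-0.9,0,0,0,0]]'
python3 -m creep '[[12,0,0,-0.7,0,0,0],[12,0,0,-0.7,0,0,0],[12,0,0,-0.7,0,0,0],[12,0,0,0,0,0,0],[12,0,0,0,0,0,0]]'
python3 - <<'E'
from h import *
sc=capture("scene");t=capture("top");w=capture("wrist")
a=cv2.resize(sc["frame"][170:290,130:290,:],None,fx=4,fy=4,interpolation=cv2.INTER_CUBIC)[:300*2]
cv2.imwrite("pics/s4.png",a[:,:,::-1])
print(r.get_state()["tcp_pos"])
for c in (sc,t,w):
  for n in ("probe","pad_round"):
    for o in search_frame(c,n)[:3]: print(n,np.round(o["bbox"]),o["conf"])
E
```

```text
time_s: 12.45
tcp_pos: [0.4314, 0.3224, 0.2584]
eef_rot: [179.9, -0.0, -83.8]
contact_force: [0.5, -0.3, -1.2]
gripper_width: 0.0177
gripper_force: 25.0
time_s: 13.12
tcp_pos: [0.4896, 0.1414, 0.2577]
eef_rot: [180.0, -0.0, -83.8]
contact_force: [0.4, -0.1, -0.7]
gripper_width: 0.0173
gripper_force: 25.0
time_s: 13.78
tcp_pos: [0.5476, -0.0385, 0.2576]
eef_rot: [179.9, 0.0, -83.8]
contact_force: [0.0, -0.3, -0.4]
gripper_width: 0.0174
gripper_force: 25.0
time_s: 14.2
tcp_pos: [0.5471, -0.0376, 0.2048]
eef_rot: [179.8, -0.0, -83.8]
contact_force: [-0.4, -0.6, -0.4]
gripper_width: 0.0176
gripper_force: 25.0
[ 0.54846788 -0.03710778  0.2067825 ]
probe [301. 120. 315. 166.] 0.77
probe [193. 208. 210. 241.] 0.67
probe [325. 115. 338. 161.] 0.66
pad_round [129. 208. 309. 286.] 0.66
probe [108. 262. 137. 281.] 0.88
probe [204. 299. 224. 314.] 0.81
probe [162. 294. 189. 311.] 0.56
pad_round [366. 176. 504. 262.] 0.73
probe [254. 203. 307. 321.] 0.63
pad_round [267. 184. 294. 207.] 0.86
```

View pics/s4.png

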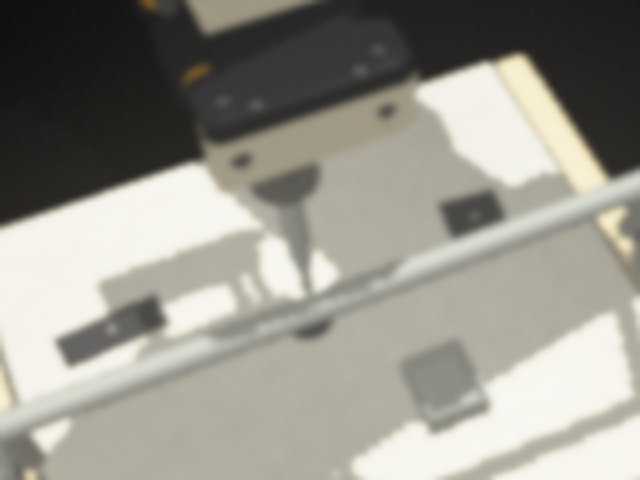

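The scene crop shows the tip above the round pad, but the bar hides the tip itself. The wrist view sees both, so I'll use it.

```bash
python3 - <<'E'
from h import *
w=capture("wrist");s=r.get_state()["tcp_pos"];print(s)
for p in ((.548,-.038,.073),(s[0],s[1],s[2]-.114),(s[0],s[1],s[2]-.034)): print(np.round(p,4),proj(w,p))
f=cv2.resize(w["frame"][150:290,190:380,::-1],None,fx=4,fy=4,interpolation=cv2.INTER_CUBIC)
cv2.imwrite("pics/w5.png",f)
E
```

```text
[ 0.54787478 -0.03723807  0.20590543]
[ 0.548 -0.038  0.073] [279.8056845  194.65537811]
[ 0.5479 -0.0372  0.0919] [279.82019855 200.89166823]
[ 0.5479 -0.0372  0.1719] [279.62528009 234.2648363 ]
```

View pics/w5.png

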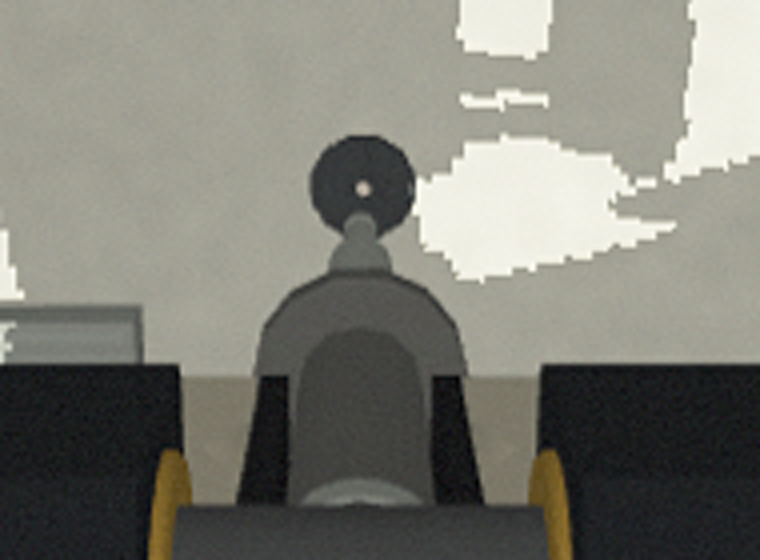

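The pad's centre dot is at pixel (280.8,197). The tip end is at about (280.3,206.5), which after parallax puts it roughly 3.5 mm too far to +y. I'll correct that, go lower, and check numerically.

```bash

python3 -m creep '[[12,0.01,-0.14,0,0,0,0],[12,0,0,-0.3,0,0,0],[12,0,0,-0.25,0,0,0],[12,0,0,0,0,0,0]]'
python3 - <<'E'
from h import *
w=capture("wrist");g=cv2.cvtColor(w["frame"],cv2.COLOR_RGB2GRAY)
print(r.get_state()["tcp_pos"])
for v in range(180,226,2): print(v,g[v,262:300:2])
E
```

```text
time_s: 15.03
tcp_pos: [0.5469, -0.041, 0.1898]
eef_rot: [179.8, 0.0, -83.8]
contact_force: [-0.3, 0.7, -1.6]
gripper_width: 0.0174
gripper_force: 25.0
[ 0.54724904 -0.04098908  0.19052327]
180 [154 156 154 156 154 154 155 155 153 155 152 155 155 156 156 154 155 155
 158]
182 [155 155 155 156 154 154 154 150 156 156 157 153 153 157 157 154 156 156
 156]
184 [157 159 156 154 153 153 152 157 159 157 156 154 151 153 154 155 157 157
 153]
186 [157 155 154 156 151 156 155 159 157 158 155 158 156 155 156 158 155 156
 157]
188 [155 158 156 155 155 155 157 157 161 161 157 155 156 156 156 156 157 157
 155]
190 [157 154 153 154 156 156 156 162 162 161 161 156 157 154 156 156 155 157
 155]
192 [154 156 156 154 156 144  96  59  59  60  83 142 158 160 155 160 158 159
 158]
194 [153 155 155 158  90  50  50  51  57  54  53  48 104 150 159 160 160 160
 158]
196 [154 155 156  74  48  56  55  56  52  55  55  53  53  42 158 158 158 158
 156]
198 [155 156 143  50  58  52  55  55  52  57  58  54  53  51  95 158 156 155
 159]
200 [155 157  56  52  55  54  56  57  55  52  51  54  52  53  46 153 151 152
 15
[... 278 characters left out ...]
56  53  89  96  95  91  59  52  57  51 143 235 235
 234]
210 [156 161  63  54  54  52  56  99  99  97 103  83  54  54  53 175 233 234
 235]
212 [158 157 130  52  55  52  96 100  97  97  98  97  85  51  91 156 234 234
 237]
214 [155 155 161  80  56  70  96 100  99  98 100  98  97  58 158 153 235 233
 235]
216 [157 152 155 161 109  82  94  92  95  94  92  90  96 156 156 152 238 235
 235]
218 [153 155 154 160 138  64  64  60  60  61  58  61  58  94 145 158 148 234
 236]
220 [155 155 137  62  61  74  84  83  82  83  87  84  80  70  59  70 138 151
 235]
222 [143  63  63  76  85  79  80  81  78  83  81  81  81  82  81  70  61  71
 148]
224 [68 70 82 80 78 81 83 81 81 81 77 83 82 81 86 84 84 70 86]
```

```bash

python3 -m creep '[[12,0.05,-0.03,0,0,0,0],[12,0,0,-0.14,0,0,0],[12,0,0,-0.14,0,0,0],[12,0,0,-0.14,0,0,0],[12,0,0,0,0,0,0],[12,0,0,0,0,0,0]]'
python3 -m creep '[[12,0,0,0,0,0,0],[12,0,0,0,0,0,0]]'
python3 -m creep '[[12,0,0,0,0,0,0],[12,0,0,0,0,0,0]]'
python3 - <<'E'
from h import *
w=capture("wrist");g=cv2.cvtColor(w["frame"],cv2.COLOR_RGB2GRAY)
print(r.get_state()["tcp_pos"],r.get_state()["contact_force"])
for v in range(192,228,2): print(v,g[v,258:300:2])
E
```

```text
time_s: 15.58
tcp_pos: [0.5496, -0.0415, 0.1815]
eef_rot: [-180.0, -0.0, -83.8]
contact_force: [0.9, 0.4, 1.8]
gripper_width: 0.0175
gripper_force: 25.0
time_s: 15.75
tcp_pos: [0.5496, -0.0415, 0.1817]
eef_rot: [-180.0, -0.0, -83.8]
contact_force: [1.4, 0.6, 0.8]
gripper_width: 0.0177
gripper_force: 25.0
time_s: 15.92
tcp_pos: [0.5495, -0.0415, 0.1816]
eef_rot: [-180.0, 0.0, -83.8]
contact_force: [1.3, 0.4, 1.4]
gripper_width: 0.0175
gripper_force: 25.0
[ 0.54949996 -0.04154116  0.18155174] [ 0.11622836 -0.48290884  1.38559821]
192 [151 148 152 152 151 150 151 148 150 152 153 157 154 155 151 150 151 150
 152 152 154]
194 [149 147 152 150 150 150 152 148 153 153 144 142 142 139 145 152 155 150
 152 154 153]
196 [148 151 149 152 152 152 148 153 139  88  40  46  44  47  37 126 156 154
 151 150 154]
198 [147 145 149 151 150 148 151 109  54  50  57  50  49  50  51  51  55 139
 155 152 150]
200 [150 150 149 150 149 153 134  54  55  49  49  52  50  52  51  53  52  44
 155 154 152]
202 [149 150 148 149 149 155  55  53  55  53  52  51  50  53  54  53  53  51
  72 156 151]
204 [151 150 149 154
[... 371 characters left out ...]
1  52  57  91  96  96  95  95  93  64  50  50  53
  54 178 230]
214 [151 152 152 150 153 128  56  81  88  94  95  97  95  94  97  52  50  54
  42 234 230]
216 [151 152 152 151 150 154  77  93  91  91  87  91  90  89  89  52  53  50
 132 216 231]
218 [151 150 150 150 152 157 138  56  61  58  59  58  60  57  56  60  51  67
 153 143 232]
220 [154 151 152 153 132  61  69  77  82  82  79  85  83  81  76  68  61  72
 132 147 232]
222 [151 151 114  60  64  80  82  76  80  81  80  81  77  78  79  78  80  69
  59  85 235]
224 [152 144  62  77  80  77  80  80  80  77  77  78  75  77  78  76  77  79
  78  65  77]
226 [147  60  79  79  77  78  81  81  78  76  79  77  76  78  77  78  79  77
  81  79  57]
```

```bash

python3 -m creep '[[12,0,0,0,0,0,0],[12,0,0,0,0,0,0],[12,0,0,0,0,0,0],[12,0,0,0,0,0,0],[12,0,0,0,0,0,0]]'
python3 -m creep '[[12,0,0,0.4,0,0,0],[12,0,0,0.4,0,0,0],[12,-0.28,0.76,0,0,0,0],[12,-0.28,0.76,0,0,0,0],[12,-0.28,0.76,0,0,0,0],[12,-0.28,0.76,0,0,0,0],[12,-0.28,0.75,0,0,0,0],[12,0,0,-0.4,0,0,0]]'
python3 -m creep '[[12,0,0,0,0,0,0],[12,0,0,0,0,0,0]]'
cat > chk.py <<'E'
from h import *
w=capture("wrist");g=cv2.GaussianBlur(cv2.cvtColor(w["frame"],cv2.COLOR_RGB2GRAY),(3,3),0)
print(r.get_state()["tcp_pos"],r.get_state()["contact_force"])
import sys
for o in search_frame(w,sys.argv[1])[:2]: print(np.round(o["bbox"],1),o["conf"])
for v in range(184,236,2): print(v,"".join("#" if x<66 else "o" if x<125 else "." for x in g[v,240:320]))
E
python3 chk.py pad_square
```

```text
time_s: 16.38
tcp_pos: [0.5494, -0.0415, 0.1813]
eef_rot: [-180.0, 0.0, -83.8]
contact_force: [1.5, 0.8, 2.0]
gripper_width: 0.0172
gripper_force: 25.0
time_s: 17.05
tcp_pos: [0.5143, 0.0555, 0.1937]
eef_rot: [-179.8, 0.1, -83.7]
contact_force: [0.2, 0.3, -0.5]
gripper_width: 0.0174
gripper_force: 25.0
time_s: 17.22
tcp_pos: [0.5137, 0.0529, 0.1913]
eef_rot: [179.9, -0.0, -83.8]
contact_force: [0.9, 0.1, -1.3]
gripper_width: 0.0172
gripper_force: 25.0
[0.51418425 0.05272033 0.19153833] [ 0.08124773  0.63678858 -0.58831609]
[262.3 190.9 300.5 223.9] 0.97
[130.9 120.4 188.8 160.5] 0.36
184 ................................................................................
186 ................................................................................
188 .......................oo##oooooooooooooo.......................................
190 .......................o#######################oooooooooo.......................
192 .......................o##################################o.....................
194 ......................oo##################################o.....................
[... 1000 characters left out ...]
....................
220 ....................oo#######oooooooooooooooooooooo###oo........................
222 ......................oooooooooooooooooooooooooooooooooooo......................
224 .....................oooooooooooooooooooooooooooooooooooooo.....................
226 ...................oooooooooooooooooooooooooooooooooooooooooo...................
228 ..................oooooooooooooooooooooooooooooooooooooooooooo..................
230 ................oooooooooooooooooooooooooooooooooooooooooooooooo................
232 ...............oooooooooooooooooooooooooooooooooooooooooooooooooo...............
234 ...............ooooooooooooooooooo########o##oooooooooooooooooooo...............
```

The tip is over the middle of the square pad, within about 1 mm. I'll touch it, then go on to the oblong one.

```bash

python3 -m creep '[[12,0,0,-0.14,0,0,0],[12,0,0,-0.14,0,0,0],[12,0,0,-0.14,0,0,0],[12,0,0,0,0,0,0],[12,0,0,0,0,0,0],[12,0,0,0,0,0,0]]'
python3 -m creep '[[12,0,0,0,0,0,0],[12,0,0,0,0,0,0],[12,0,0,0,0,0,0]]'
python3 chk.py pad_square
```

```text
time_s: 17.82
tcp_pos: [0.5146, 0.0531, 0.1811]
eef_rot: [-180.0, -0.0, -83.8]
contact_force: [1.3, -0.5, 1.9]
gripper_width: 0.0174
gripper_force: 25.0
time_s: 18.07
tcp_pos: [0.5144, 0.0532, 0.181]
eef_rot: [-180.0, 0.0, -83.8]
contact_force: [0.8, -0.6, 1.6]
gripper_width: 0.0177
gripper_force: 25.0
[0.51440881 0.0532107  0.18097961] [ 1.47719975 -0.07140848  1.41800873]
[261.9 192.7 301.1 226.1] 0.57
184 ................................................................................
186 ................................................................................
188 ................................................................................
190 ........................oo#oooooooooo...........................................
192 .......................oo##################ooooooooooooo........................
194 .......................oo##################################oo...................
196 .......................o####################################o...................
198 .......................o###################################oo...................
200 ........
[... 817 characters left out ...]
....................
220 ....................oo#######ooooooooooooooooooooooo####oo......................
222 ....................oo###oooooooooooooooooooooooooooooo#oo......................
224 ....................ooooooooooooooooooooooooooooooooooooooo.....................
226 ...................oooooooooooooooooooooooooooooooooooooooooo...................
228 .................oooooooooooooooooooooooooooooooooooooooooooooo.................
230 ................oooooooooooooooooooooooooooooooooooooooooooooooo................
232 ...............oooooooooooooooooooooooooooooooooooooooooooooooooo...............
234 ...............ooooooooooooooooooo#####oooo###ooooooooooooooooooo...............
```

```bash

python3 -m creep '[[12,0,0,0,0,0,0],[12,0,0,0,0,0,0],[12,0,0,0,0,0,0],[12,0,0,0,0,0,0],[12,0,0,0.4,0,0,0],[12,0,0,0.4,0,0,0]]'
python3 -m creep '[[12,0.03,-0.92,0,0,0,0],[12,0.03,-0.92,0,0,0,0],[12,0.03,-0.92,0,0,0,0],[12,0.03,-0.92,0,0,0,0],[12,0.04,-0.92,0,0,0,0],[12,0.04,-0.93,0,0,0,0],[12,0.04,-0.93,0,0,0,0],[12,0.04,-0.93,0,0,0,0]]'
python3 -m creep '[[12,0,0,-0.4,0,0,0],[12,0,0,0,0,0,0],[12,0,0,0,0,0,0]]'
python3 chk.py pad_oblong
```

```text
time_s: 18.67
tcp_pos: [0.5133, 0.0529, 0.2007]
eef_rot: [179.8, -0.0, -83.8]
contact_force: [0.4, -0.6, -0.8]
gripper_width: 0.0175
gripper_force: 25.0
time_s: 19.33
tcp_pos: [0.5209, -0.1325, 0.2016]
eef_rot: [180.0, 0.0, -83.8]
contact_force: [1.1, -0.3, -1.2]
gripper_width: 0.0175
gripper_force: 25.0
time_s: 19.58
tcp_pos: [0.5206, -0.1315, 0.1907]
eef_rot: [179.9, 0.0, -83.8]
contact_force: [-0.2, -0.4, -0.1]
gripper_width: 0.0174
gripper_force: 25.0
[ 0.52102989 -0.13114987  0.19104335] [ 0.0562935   0.08576235 -0.750313  ]
[262.9 174.  290.  219.1] 0.74
184 ........................oo######################o...............................
186 .........................o######################o...............................
188 .........................o######################o...............................
190 .........................o######################oo..............................
192 .........................oo#####################oo..............................
194 .........................oo#####################oo..............................
196 ...................
[... 976 characters left out ...]
....................
220 ...........................oooooooooooooooooooooooooo...........................
222 .......................ooooooooooooooooooooooooooooooooo........................
224 .....................ooooooooooooooooooooooooooooooooooooo......................
226 ...................ooooooooooooooooooooooooooooooooooooooooo....................
228 ..................ooooooooooooooooooooooooooooooooooooooooooo...................
230 ................ooooooooooooooooooooooooooooooooooooooooooooooo.................
232 ...............ooooooooooooooooooooooooooooooooooooooooooooooooo................
234 ...............ooooooooooooooooooooooooooooooooooooooooooooooooo................
```

```bash
sed -i 's/range(184,236,2)/range(166,214,1)/; s/x<66/x<62/' chk.py; sed -i 's/g\[v,240:320\]/g[v,256:300]/' chk.py; python3 chk.py pad_oblong | cut -c1-60; python3 - <<'E'
from h import *
w=capture("wrist")
# projected extents of the pad about a centre near the image spot
c=at_z(w,278.5,204,.073);a=np.radians(6.2)
y=np.array([-np.sin(a),np.cos(a),0])
for n,h in(("square",.015),("oblong",.026)):
  print(n,proj(w,c-h*y),proj(w,c),proj(w,c+h*y))
print(proj(w,c+[0,0,.005]))
E
```

```text
[ 0.52144059 -0.1308659   0.19135462] [ 0.1749014  -0.626141
[265.3 173.5 294.9 222.1] 0.86
166 ............................................
167 ............................................
168 ............................................
169 ............................................
170 ............................................
171 ............................................
172 ............................................
173 ......................ooooooooooo...........
174 ............ooooooooooooooooooo#o...........
175 .........ooooooooooo############o...........
176 .........oo#####################oo..........
177 .........o######################oo..........
178 .........oo#####################oo..........
179 .........oo#####################oo..........
180 .........oo#####################oo..........
181 .........oo#####################oo..........
182 .........oo######################o..........
183 .........oo######################o..........
184 ..........o######################o..........
185 ..........o######################o..........
186 ..........oo############
[... 825 characters left out ...]
#####ooooooo#oooooo.........
204 ............o######oooooooooooooooo.........
205 ............o####oooooooooooooooooo.........
206 ............oo###oooooooooooooooooo.........
207 ............oo###oooooooooooooooooo.........
208 ............oo###oooooooooooooooooo.........
209 ............oo###oooooooooooooooooo.........
210 ............oo###ooooooooooooooooooo........
211 ............oo###ooooooooooooooooooo........
212 .............o##oooooooooooooooooooo........
213 .............o##oooooooooooooooooooo........
square [278.53168669 186.67874714] [278.5 204. ] [278.4691945  220.83955947]
oblong [278.55550576 173.65825713] [278.5 204. ] [278.44714277 232.89394471]
[278.47019451 205.56819397]
```

```bash

python3 -m creep '[[12,0.02,0,-0.14,0,0,0],[12,0,0,-0.14,0,0,0],[12,0,0,-0.14,0,0,0],[12,0,0,0,0,0,0],[12,0,0,0,0,0,0],[12,0,0,0,0,0,0]]'
python3 -m creep '[[12,0,0,0,0,0,0],[12,0,0,0,0,0,0],[12,0,0,0,0,0,0],[12,0,0,0,0,0,0],[12,0,0,0,0,0,0],[12,0,0,0,0,0,0],[12,0,0,0,0,0,0]]'
```

```text
time_s: 20.33
tcp_pos: [0.5221, -0.1315, 0.1806]
eef_rot: [-180.0, -0.0, -83.8]
contact_force: [0.2, 0.9, 0.8]
gripper_width: 0.0174
gripper_force: 25.0
time_s: 20.92
tcp_pos: [0.5219, -0.1316, 0.1804]
eef_rot: [-180.0, -0.0, -83.8]
contact_force: [1.2, 0.8, 1.5]
gripper_width: 0.0171
gripper_force: 25.0
```

```bash

python3 -m creep '[[12,0,0,0.5,0,0,0],[12,0,0,0.7,0,0,0],[12,0,0,0.7,0,0,0],[12,0,0,0.7,0,0,0],[12,0,0,0.7,0,0,0]]'
python3 -m creep '[[12,-0.18,0.91,0,0,0,0],[12,-0.18,0.91,0,0,0,0],[12,-0.18,0.91,0,0,0,0],[12,-0.18,0.91,0,0,0,0],[12,-0.18,0.91,0,0,0,0],[12,-0.18,0.91,0,0,0,0],[12,-0.18,0.91,0,0,0,0]]'
python3 -m creep '[[12,-0.18,0.91,0,0,0,0],[12,-0.18,0.91,0,0,0,0],[12,-0.18,0.91,0,0,0,0],[12,-0.18,0.91,0,0,0,0],[12,-0.18,0.91,0,0,0,0],[12,-0.18,0.91,0,0,0,0],[12,-0.18,0.91,0,0,0,0]]'
python3 -m creep '[[12,-0.18,0.91,0,0,0,0],[12,-0.18,0.91,0,0,0,0],[12,-0.18,0.91,0,0,0,0],[12,-0.18,0.91,0,0,0,0],[12,-0.18,0.91,0,0,0,0],[12,-0.18,0.88,0,0,0,0],[12,0,0,0,0,0,0],[12,0,0,0,0,0,0]]'
python3 - <<'E'
from h import *
w=capture("wrist");g=cv2.GaussianBlur(cv2.cvtColor(w["frame"],cv2.COLOR_RGB2GRAY),(3,3),0)
P=[]
for i in range(8): P.append(r.get_state()["tcp_pos"])
print(np.mean(P,0),r.get_state()["eef_rot"])
for z in (.125,.131): print("seat",proj(w,(.4315,.3255,z)))
print("tip",proj(w,(.4315,.3260,.15)))
for v in range(160,240,2): print(v,"".join(" .:-=+*#%@"[int(x)*10//256] for x in g[v,235:335]))
E
```

```text
time_s: 21.33
tcp_pos: [0.5206, -0.1317, 0.2628]
eef_rot: [179.8, 0.0, -83.8]
contact_force: [0.7, -0.2, -0.8]
gripper_width: 0.0176
gripper_force: 25.0
time_s: 21.92
tcp_pos: [0.4889, 0.0282, 0.2621]
eef_rot: [179.9, -0.0, -83.8]
contact_force: [0.7, 0.5, -0.9]
gripper_width: 0.0176
gripper_force: 25.0
time_s: 22.5
tcp_pos: [0.4576, 0.1873, 0.2621]
eef_rot: [179.9, -0.1, -83.8]
contact_force: [0.1, 0.6, -0.7]
gripper_width: 0.0171
gripper_force: 25.0
time_s: 23.17
tcp_pos: [0.4309, 0.3228, 0.2617]
eef_rot: [179.9, -0.1, -83.7]
contact_force: [-0.4, -0.3, -1.2]
gripper_width: 0.0172
gripper_force: 25.0
[0.4311149  0.32218925 0.26188943] [ 1.79897551e+02 -1.09863796e-01 -8.37366505e+01]
seat [278.34690114 197.76446366]
seat [278.32817645 199.40812451]
tip [278.197501   205.63785529]
160 ***************************#%@@@@@@@@@%#******************************************=:................
162 ******######***************#@@@@@@@@@@@@%##**************************************+-.................
164 %%####%%%%####**************##@@@@@@@@@@@@@%#************************************=:..........
[... 3192 characters left out ...]
*********************************+*#%#+:..............................
228 ......................:=+****************************************+=-:...............................
230 ....................:-=+*******************************************+-:..............................
232 ...................:-+******************+++++++++*******************+-:.............................
234 ...................:=***************++++++++++++++++++***************+-.............................
236 ...................-+*************++++++++++++++++++++++*************+=:............................
238 ..................:=************++++++++++++++++++++++++++************+-............................
```

```bash

python3 -m creep '[[12,0,0,-0.4,0,0,0],[12,0,0,-0.2,0,0,0],[12,0,0,0,0,0,0]]'
python3 - <<'E'
from h import *
w=capture("wrist");g=cv2.GaussianBlur(cv2.cvtColor(w["frame"],cv2.COLOR_RGB2GRAY),(3,3),0).astype(int)
print(r.get_state()["tcp_pos"])
for v in range(170,236,2): print(v,"".join(" .:-=+*#%@"[min(9,max(0,(x-150)//10))] for x in g[v,245:320]))
E
```

```text
time_s: 23.47
tcp_pos: [0.4311, 0.3212, 0.2459]
eef_rot: [179.9, -0.1, -83.8]
contact_force: [0.2, 0.4, -0.9]
gripper_width: 0.0173
gripper_force: 25.0
[0.43148153 0.32149299 0.2467425 ]
170 ==-::::::::::::::::..::--------+%@#+-::::::::::::::::::::::::::::::::..    
172 #**+==---:::::.:::::::::.:::::.:-=+*=::::::::::::::::::::::::::::::::.     
174 @@@@%%%##**++==--::::::..::::::......::::.::::::::::::::::.:::::::::..     
176 @@@@@@@@@@@@@%%%##**++==--:::::.::::::::::::::::::::::::::::::::::::.      
178 @@@@@@@@@@@@@@@@@@@@@%%%%##**+=----:::::........:::....:::::::::.::..      
180 @@@@@@@@@@@@@@@@@@@@@@@@@@@@@@%####***+==---:::.....................       
182 @@@@@@@@@@@@@@@@@@@@@@@@@@@@@@@%@@@@@@@%%%##***+==--:::::....:::....       
184 @@@@@@@@@@@@@@@@@@@@@@@@@@@@@@@@@@@@@@@@@@@@@@@@%%%##**++==--:::::.        
186 @@@@@@@@@@@@@@@@@@@@@@@@@@@@@@%@@@@@@@@@@@@@@@@@@@@@@@@@%%%%##**++=:       
188 @@@@@@@@@@@@@@@@@@@@@@@@@@@@@@@@@@@@@@@@@@@@@@@@@@@@@@@@@@@@@@@@@%%%%=     
190 @@@@@@@@@@@@@@@@@@@@@@@@@@@@@%@@@@@@@@@@@@@@@@@@@@@@@@@@@@@@@@@@@@@@@%-    
192 @@@@@@@@@@@@@@@@@@@@@@@@@@@@@
[... 1010 characters left out ...]
 @@@@@@@@@@@@@@@@@@@@@@@@@%+:              .=#%@@@@%%#######*:              
220 @@@@@@@@@@@@@@@@@@@@@%+:    ..............    .-*%@@@@@@@%%%%=             
222 .=++#@@@@@@@@@@@@@*-    ......................    .-#@@@@@@@@*             
224           -++#@@*:   .............................  .=#@@@@@@=             
226                   ...................................  -#@@@#              
228                 ......................................  .+@@-              
230               ..........................................  -+               
232              ................             ................                 
234             .............                    ..............
```

The tip sits in the slot to about 1 mm. I'll nudge it slightly and lower it.

```bash

python3 -m creep '[[12,0.02,-0.03,0,0,0,0],[12,0,0,-0.4,0,0,0],[12,0,0,-0.4,0,0,0],[12,0,0,-0.4,0,0,0],[12,0,0,0,0,0,0]]'
python3 -m creep '[[12,0,0,-0.5,0,0,0],[12,0,0,-0.5,0,0,0],[12,0,0,-0.5,0,0,0],[12,0,0,0,0,0,0]]'
python3 -m creep '[[12,0,0,-0.3,0,0,0],[12,0,0,-0.3,0,0,0],[12,0,0,-0.2,0,0,0],[12,0,0,0,0,0,0],[12,0,0,0,0,0,0]]'
python3 -m creep '[[12,0,0,-0.08,0,0,0],[12,0,0,0,0,0,0],[12,0,0,0,0,0,0]]'
```

```text
time_s: 23.93
tcp_pos: [0.4312, 0.3208, 0.2148]
eef_rot: [179.8, -0.1, -83.8]
contact_force: [-0.5, -1.0, -0.9]
gripper_width: 0.0171
gripper_force: 25.0
time_s: 24.27
tcp_pos: [0.4312, 0.3209, 0.1777]
eef_rot: [179.8, -0.2, -83.8]
contact_force: [0.3, 0.2, -0.8]
gripper_width: 0.0174
gripper_force: 25.0
time_s: 24.68
tcp_pos: [0.4323, 0.3218, 0.1602]
eef_rot: [180.0, -0.0, -83.8]
contact_force: [-1.5, 0.2, -1.9]
gripper_width: 0.0175
gripper_force: 25.0
time_s: 24.93
tcp_pos: [0.4324, 0.3222, 0.1589]
eef_rot: [-180.0, 0.0, -83.8]
contact_force: [-1.5, -0.2, 2.5]
gripper_width: 0.0179
gripper_force: 25.0
```

```bash

python3 -m creep '[[17,0,0,0,0,0,0],[19,0,0,0,0,0,0],[21,0,0,0,0,0,0],[24,0,0,0,0,0,0],[30,0,0,0,0,0,0],[45,0,0,0,0,0,0],[45,0,0,0,0,0,0],[45,0,0,0,0,0,0]]' 4
python3 - <<'E'
from h import *
sc=capture("scene")
for o in search_frame(sc,"probe")[:4]: print(np.round(o["bbox"]),o["conf"])
t=capture("top")
for o in search_frame(t,"probe")[:4]: print(np.round(o["bbox"]),o["conf"])
E
python3 -m creep '[[50,0,0,0.5,0,0,0],[50,0,0,0.7,0,0,0],[50,0,0,0.8,0,0,0],[50,0,0,1,0,0,0],[50,0,0,1,0,0,0],[50,0,0,1,0,0,0],[50,0,0,1,0,0,0],[50,0,0,0,0,0,0]]'
python3 -m creep '[[50,0.6,-0.9,0,0,0,0],[50,0.6,-0.9,0,0,0,0],[50,0.6,-0.9,0,0,0,0],[50,0,0,0,0,0,0],[50,0,0,0,0,0,0]]'
python3 - <<'E'
from h import *
sc=capture("scene");w=capture("wrist");t=capture("top")
for c in (sc,t,w):
  for n in ("probe","bail_bar","mould_a","jar"):
    print(n,[(np.round(o["bbox"]).tolist(),round(o["conf"],2)) for o in search_frame(c,n)[:4]])
cs=at_z(t,178,253,.131)
g=cv2.cvtColor(t["frame"],cv2.COLOR_RGB2GRAY)
for v in range(234,272): print(v,"".join(" .:-=+*#%@"[int(x)*10//256] for x in g[v,155:205]))
E
```

```text
time_s: 25.6
tcp_pos: [0.4323, 0.3219, 0.1583]
eef_rot: [180.0, -0.0, -83.8]
contact_force: [0.6, 0.2, 0.2]
gripper_width: 0.0428
gripper_force: 0.0
[300. 124. 312. 163.] 0.73
[342. 128. 356. 175.] 0.69
[372. 133. 386. 172.] 0.57
[203. 296. 225. 316.] 0.62
time_s: 26.47
tcp_pos: [0.434, 0.3232, 0.3139]
eef_rot: [-179.6, 0.3, -83.8]
contact_force: [-0.2, 0.6, 1.5]
gripper_width: 0.0502
gripper_force: 0.0
time_s: 26.88
tcp_pos: [0.4778, 0.2534, 0.3081]
eef_rot: [180.0, -0.0, -83.9]
contact_force: [-0.4, 0.4, -0.1]
gripper_width: 0.0501
gripper_force: 0.0
probe [([300.0, 119.0, 313.0, 169.0], 0.85), ([326.0, 117.0, 337.0, 167.0], 0.8), ([374.0, 117.0, 388.0, 166.0], 0.78), ([342.0, 121.0, 357.0, 175.0], 0.75)]
bail_bar [([124.0, 206.0, 305.0, 286.0], 0.8), ([342.0, 122.0, 356.0, 177.0], 0.19)]
mould_a [([229.0, 257.0, 252.0, 277.0], 0.89), ([201.0, 288.0, 219.0, 315.0], 0.77)]
jar [([354.0, 223.0, 388.0, 270.0], 0.75)]
probe [([110.0, 264.0, 135.0, 279.0], 0.76), ([164.0, 294.0, 188.0, 314.0], 0.74), ([203.0, 296.0, 223.0, 316.0], 0.71), ([168.0, 262.0, 202.0, 266.0], 0.67)]
bail_bar [(
[... 1846 characters left out ...]
........................................
260  .................................................
261   ............. ........................:::::::...
262  .........................::::::::::::--------::..
263  .............. ..::------==+++==--------------:..
264   ...............:-++++++++++++==--------------:..
265   ....:::.......:=++*****++++++=---------------:.:
266      ..:........-++******++++++=--------------:..:
267       ..........-+*******++++++=-------------:::::
268          .......:+*******++++++=----::::::::...:::
269          ........-++*++++++==---::::.........:::::
270          ........:---------::..............:::::::
271         ...................................:::::::
```

```bash
python3 - <<'E'
from h import *
a=cv2.imread("pics/scene.png");b=capture("scene")["frame"][:,:,::-1].copy()
ga,gb=[cv2.cvtColor(x,cv2.COLOR_BGR2GRAY) for x in (a,b)]
for n,(x0,y0,x1,y1) in dict(probe=(338,118,362,155),mouldA=(228,255,254,278),mouldB=(199,288,222,316),jar=(352,222,390,270)).items():
    T=ga[y0:y1,x0:x1];m=cv2.matchTemplate(gb[y0-6:y1+6,x0-6:x1+6],T,cv2.TM_CCOEFF_NORMED);_,s,_,l=cv2.minMaxLoc(m);print(n,round(s,3),l[0]-6,l[1]-6)
for v in range(116,160,2): print("".join(" .:-=+*#%@"[int(x)*10//256] for x in ga[v,335:370]),"|","".join(" .:-=+*#%@"[int(x)*10//256] for x in gb[v,335:370]))
E
```

```text
probe 0.955 0 0
mouldA 1.0 0 0
mouldB 0.794 0 0
jar 1.0 0 0
:::.                                | -::..                              
--::.                               | --::.                              
::..                                | :::..                              
:...           ..:::...             | ::...           ......             
....          .-=====-:.            | ....          ..::----:..          
...          .:-======-.            | ....         ..:--====-:.          
...         ..::------:..           | ....         .::------:..          
...         ..:-------:.            | ...         ..:-------:..          
...         ..::-----:..            | ...         ..:-------:.           
...         ..::::::::.             | ...         ..::::::::..           
....        ..:::::::..             | ....        ..::::::::.            
::::..     ..::::::::..             | ::::..      ..:::::::..            
:--:..     ..::::::::.              | :--:..     ..::::::::..            
:::......  ..::::::::.              | :::..      ..::::::::..            
..:-=+++=::::::::::-=-:.            | ...:::--:...:::::::---:.           
..=*#%%%#+=--:::::-=+*+-.           | ..:=++++=-::::::::-=+*+-.          
..-+#%%#*+=-::::::-==+*+-.          | ..:==+++=--:::::::--=+*+-.         
 ..-+*##+=-:::::--===+**+-.         | ...:-=++=-:::::::--==+**+-.        
  ..-=*#*+--:::---==+*#%%*=:.       |   ..:-=+=--:::::--===+#%#*=:.      
   ..:=+*++======++*#%%%%%#+:.      |    ..:-=++==-----==+*#%%%%#+:.     
    ..:=*#######%%%%%%%%%%%#+:.     |     ..:-++****####%%%%%%%%%#+:.    
     ..:=*%%%%%%%%%%%%%%%%%%#+:.    |       .:=*#%%%%%%%%%%%%%%%%%#+:.
```

```bash
python3 -c "
from plant import close_job
print(close_job())"
```

```text
the job is handed in; nothing more can be done
None
```

The job is handed in at about 27 s of the 72 s allowed: the bail is at its open stop, the probe touched the round, square and oblong pads in that order for about a second each, and it hangs back in its fork. In the final images the moulds and jar had not moved, though one mould was partly hidden by the bar or shadow.

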